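# Roll the guide roller up to its stop and hold it there

## Task

Push the steel guide roller from the foot of the wooden ramp up to the stop plate at the top with the fingertips, slowly and steadily so that it neither runs ahead nor rolls back, and finish while still holding it lightly but fully home against the stop, so that a colleague can slide the axle through the holes. Only push it from its downhill side: do not grip it or lift it off the ramp, and leave the other things round it where they are. The program ends while the fingers are still holding the roller there.

Things in the scene. Friction and masses are not known exactly. Their poses are not given: they have to be found in the camera images.
- steel_roller: the steel guide roller: a plain steel cylinder, 56 mm in diameter, 90 mm long, 0.3 to 0.65 kg, with a dark 16 mm axle bore in each brass-bushed end. It starts across the foot of the ramp against two 5 mm high cleats, and rolls freely; polished and oiled, it slips along the fingers (friction about 0.3). Origin at its centre; y is its axis, along its length (x and z turn with it as it rolls).
- home (a point): where the roller's centre lies when it is fully home: in line with the axle holes, 28 mm above the deck, 28 mm before the stop plate. Axes fixed to the ramp: x straight up the slope, y across the ramp (along the roller's axis), z out of the deck. The roller starts at x = -0.118, y = 0, z = 0 in this frame and travels along x.
- ramp: wooden loading ramp screwed to the worktop: a 210 x 120 mm plywood deck on a 215 x 140 mm base board, rising 8 degrees away from the robot. Origin: centre of its underside, z up, x level, uphill. Deck surface 16 mm above the worktop at the foot edge (105 mm to -x), 45 mm at the top. Two 13 mm high side rails, 96 mm apart, guide the roller's ends (3 mm play each).
- stop (a point): middle of the face of the aluminium stop plate (46 mm high, 96 mm wide) at the ramp's top, 28 mm above the deck. Beside it stand two aluminium cheek plates 96 mm apart, 52 mm high above the deck, each with a 16 mm axle hole; they reach 23 mm down the slope from the home point. Farther down, nothing but the rails stands above the deck.
- foot (a point): point on the deck midway between the two foot cleats (each 5 mm high, 18 mm wide, 54 mm between them) that the roller rests against at the start; the fingers can come down here, on the roller's downhill side, above the cleats.
- grease_tub: bystander, loose: grease tub, a dark upright tub with a lid, 66 mm across, 79 mm tall. Origin at the centre of its underside.
- red_cap: bystander, loose: loose screw cap, 26 mm across, 21 mm tall. Origin at the centre of its underside.
- round_case: bystander, loose: flat round dark case, 74 x 82 mm, 32 mm tall. Origin at the centre of its underside.
- paint_sleeve: bystander, loose: small pale paint-roller sleeve lying on the worktop, 33 mm across, 90 mm long; not the roller of this job. Origin at the centre of its underside.
- screwdriver: bystander, loose: screwdriver lying flat, 200 mm long, 27 mm thick. Origin at the centre of its underside.
There are look-alikes about, which are no part of the job. What is shaped like the steel_roller but orange is not meant.

How it is judged:
By the outcome, as a careful person would: the job done as asked, in the order asked, and still so for the second after the job is handed in, while the arm keeps its last pose, push and grip.
It also fails if it takes over 30 s, if anything falls off the work surface, if the arm or the gripper's body presses on something with over 40 N, if the wrist force passes 120 N, or if a joint passes its speed limit or range.

## Robot

A 6-joint arm with a two-finger parallel gripper is mounted at the origin on a cart in front of the work surface, level with it; the furniture and walls round the work are solid. World frame = base frame: x ahead of the robot, y to its left, z up, the work surface at z = 0. Lengths are in m, angles in rad, forces in N, time in s.
With the tool pointing down it reaches from about 0.4 to 0.925 m from the base axis. Payload 3.4 kg.
Tool frame: the origin (TCP) lies on the centre line of the jaws, within the pads' length; the fingertips stand 11 mm ahead of it and the grasp point (between the pads) lies 8 mm behind it; z points along the fingers, y is the line along which they close (so a half turn about z gives the same grasp; the last joint's range is limited). The gripper opens to 85 mm and grips with 20 to 120 N. Pads are 22 mm wide; open, the fingers measure 114 mm over their backs; the gripper's body (76 mm by 85 mm) begins 54 mm behind the grasp point. The pads swing forward as they close: fully open they stand 13 mm farther back than shut.
Start: joints at [1.21, 0.307, 1.506, -0, 1.328, -0.073], TCP at [0.163, 0.552, 0.242] pointing down, gripper open.
Joint ranges: [-3.12, 3.12], [-1.05, 2.28], [0.14, 2.33], [-1.42, 4.57], [0.1, 2.73], [-2.68, 2.68]. Speed limits (rad/s): [2.57, 2.57, 3.14, 3.14, 3.14, 3.14].

## Interface

Orientations are given as a 3x3 rotation matrix whose columns are the frame's x, y, z axes.
In Python, from plant import ctrl, read_camera, get_calibration, job_done gives the robot as it stands.
- The arm moves only by the tool step_arm, never from a script. Its argument "plan" is a list of rows, each a list of 4 numbers: the shift along the tool's x, y, z in cm, then the turn about the tool's z in units of 10 degrees (1.0 is 10 degrees). A call has 1 to 10 rows; each row is the pose to reach, as a shift and turn from the pose commanded when the call began, along the tool's axes at that moment; what a row does not reach only later rows make up. A row lasts 1/8 s, in which the tool goes at most 62.5 mm and 10.7 degrees, less where a joint would pass 70% of its speed; a pose out of reach is approached as far as the arm can. A call with a gripper value outside its range is refused whole. "hand" is the opening, from -1 (shut) to 1 (fully open), set as the call begins (left out, the last holds). The fingers move at their own pace and stop on an object; "force" is the grip in N (left out, the last holds). Time passes only in rows, so rows that repeat a pose let the fingers close. It gives the time, the measured TCP pose, the force, the opening and the grip force at its end, in the units of the state.
- ctrl.read_state(): the state, without advancing time (a new reading comes with each control period).
- read_camera(name): name is "side" or "top"; returns the picture (480x640x3 uint8, red, green, blue); there is no depth.
- get_calibration(name): a dict with "vertical_fov" (degrees; the focal length in pixels is half the picture's height over the tangent of half this angle, whatever the lens; pixels are square), "cx", "cy" (the principal point, pixels), "dist" ([k1, k2, p1, p2, k3] as OpenCV has them; the pictures are not rectified), "eye" and "orientation" of the camera in the world. Camera axes: x right, y up, looking along -z (the intrinsics and any distortion apply to the point x, -y, -z); pixel columns grow to the right and rows downward; lengths in m; the calibration is good to about 2 mm. A picture is of the moment at which its call begins. get_calibration takes no time and is no camera call.
- job_done(): hands the job in; it is judged then, once.
The state is a dict: "clock": time; "qpos": joint angles; "joint_vel": joint speeds; "joint_efforts": joint torques, N m; "ee_pos": TCP position; "eef_rot": TCP orientation; "wrist_force": force on the tool from outside, world axes, zero at the start; "moment": the same for the moment, N m; "finger_gap": opening from 0.0 (shut) to 1.0 (fully open); "finger_force": force on a finger pad.
Only numpy, scipy, OpenCV 4.12 (cv2) and the standard library are available. Lean on these libraries where they do the work, as an engineer would, in place of code of your own. Each camera call takes 0.05 s, during which the arm holds its last target. There are 200 camera calls.

## Working session

There is one attempt and no reset: what is moved stays moved. The work goes in short steps, Python scripts to look and compute and a tool call to move; the robot and the scene stay as the last step left them, time stands still between calls to the robot, and variables do not carry over. Pictures are saved under pics/ and viewed, at most 10 in all, crops included, and the job is handed in when it is done.

Besides the shell and the picture viewer there is one more tool, called after ">>>" in YAML: its name, and indented under it one key for each argument. step_arm: Moves the arm, as the interface text tells. Its arguments: {"type":"object","properties":{"plan":{"type":"array"},"hand":{"type":"number"},"force":{"type":"number"}},"required":["plan"]}

```bash
mkdir -p pics; ls
python3 - <<'E'
from plant import ctrl, read_camera, get_calibration
import cv2
for n in("side","top"):
    cv2.imwrite(f"pics/{n}0.png",read_camera(n)[:,:,::-1]); print(n,get_calibration(n))
print(ctrl.read_state())
E
```

```text
pics
side {'vertical_fov': 42.84723219092618, 'cx': 327.5380515146172, 'cy': 236.7680084376112, 'dist': array([-0.03773823,  0.        ,  0.        ,  0.        ,  0.        ]), 'eye': array([0.37307375, 0.78526407, 0.50787029]), 'orientation': array([[-0.98837089,  0.05942699, -0.13996937],
       [-0.15188316, -0.43049222,  0.88972353],
       [-0.00738213,  0.90063582,  0.43451194]])}
top {'vertical_fov': 50.600206138977, 'cx': 323.04812534991476, 'cy': 241.5879978083476, 'dist': array([0.001304, 0.      , 0.      , 0.      , 0.      ]), 'eye': array([ 0.3706224 , -0.08680574,  0.91217273]), 'orientation': array([[-2.31819144e-02,  9.86068277e-01, -1.64717796e-01],
       [-9.99730850e-01, -2.27153485e-02,  4.71588627e-03],
       [ 9.08563706e-04,  1.64782785e-01,  9.86329462e-01]])}
{'clock': 0.1, 'qpos': array([ 1.21048924e+00,  3.07509195e-01,  1.50752844e+00,  6.31381566e-06,
        1.32839675e+00, -7.34899879e-02]), 'joint_vel': array([ 5.73747738e-05, -2.00171738e-03, -4.76698607e-03, -6.87917567e-04,
        1.69107053e-03,  2.07480922e-04]), 'joint_efforts': array([ 1.22427366e-03, -4.58533359e+01, -2.52608496e+01,  2.02748240e-06,
        5.47826348e-03,  3.03965953e-05]), 'ee_pos': array([0.16247323, 0.55094711, 0.24147223]), 'eef_rot': array([[-9.59148700e-01,  2.82901648e-01, -6.55057411e-04],
       [ 2.82902372e-01,  9.59147166e-01, -1.72130484e-03],
       [ 1.41336483e-04, -1.83630459e-03, -9.99998304e-01]]), 'wrist_force': array([ 0.75684396, -0.03818693, -0.51715093]), 'moment': array([0.01855147, 0.03703756, 0.04005433]), 'finger_force': 0.0, 'finger_gap': 0.996928102728493}
```

View pics/top0.png

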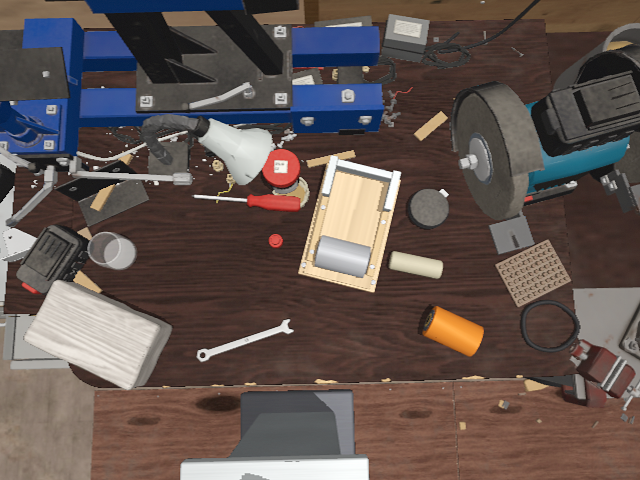

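View pics/side0.png

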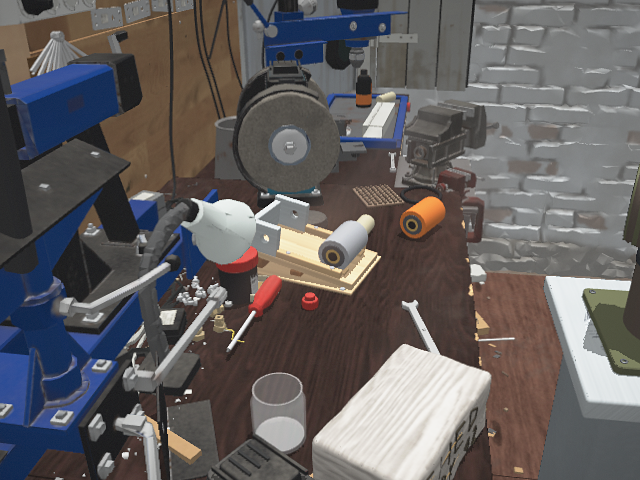

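The top view shows three roller-like things: the grey steel cylinder on the ramp foot at (343,257), the pale sleeve at (416,264) and the orange cylinder at (452,330). The first one is meant because it is steel grey and lies across the foot of the ramp. The side view shows it at (343,245), with its brass-bushed bore. I'll confirm with an enlarged crop.

```bash
cat > h.py <<'E'
import numpy as np, cv2
from plant import get_calibration
def cal(n):
    c=get_calibration(n); f=240/np.tan(np.radians(c["vertical_fov"]/2))
    return c,np.array([[f,0,c["cx"]],[0,f,c["cy"]],[0,0,1]])
def ray(n,uv):
    c,K=cal(n); p=cv2.undistortPoints(np.array(uv,float).reshape(-1,1,2),K,c["dist"])[:,0]
    d=np.c_[p[:,0],-p[:,1],-np.ones(len(p))]@c["orientation"].T
    return c["eye"],d
def onz(n,uv,z):
    e,d=ray(n,uv); return e+d*((z-e[2])/d[:,2])[:,None]
def proj(n,P):
    c,K=cal(n); q=(np.atleast_2d(P)-c["eye"])@c["orientation"]
    return cv2.projectPoints(q*[1,-1,-1],np.zeros(3),np.zeros(3),K,c["dist"])[0][:,0]
E
python3 - <<'E'
import cv2
a=cv2.imread("pics/top0.png")[145:300,290:450]; b=cv2.imread("pics/side0.png")[180:300,240:400]
cv2.imwrite("pics/c1.png",cv2.resize(a,None,fx=3.8,fy=3.8,interpolation=2))
cv2.imwrite("pics/c2.png",cv2.resize(b,None,fx=4.5,fy=4.5,interpolation=2))
E
```

```text
(no output)
```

View pics/c1.png

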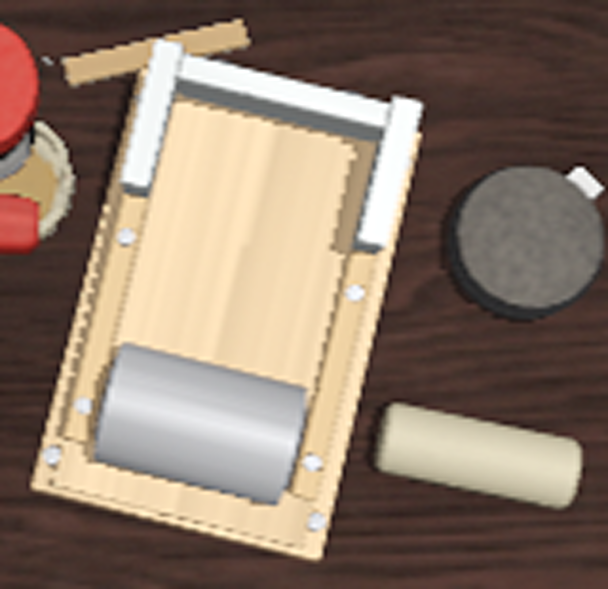

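View pics/c2.png

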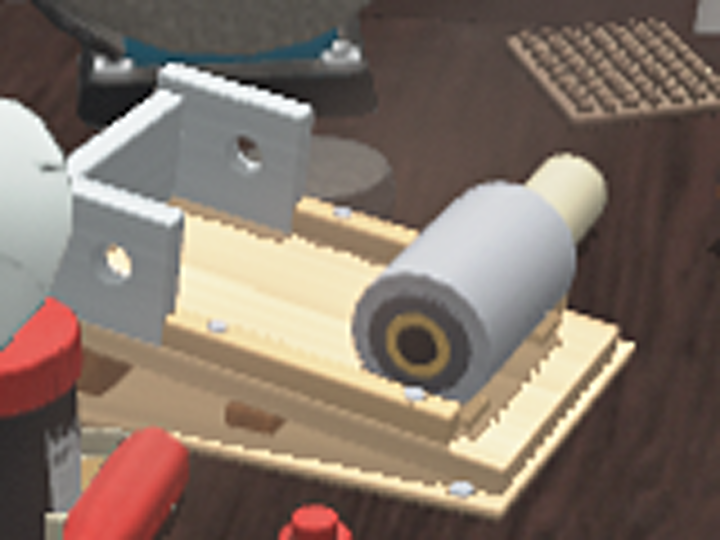

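Run:
```python
from h import *
T=lambda p:np.array(p)/3.8+[290,145]-0.4
S=lambda p:np.array(p)/4.5+[240,180]-0.4
f=onz("top",T([[33,488],[320,558]]),0.005); print("base front",f, np.linalg.norm(f[0]-f[1]))
c=onz("top",T([[148,195],[358,245]]),0.088); print("cheek inner",c,np.linalg.norm(c[0]-c[1]))
co=onz("top",T([[122,190],[382,250]]),0.088); print("cheek outer",np.linalg.norm(co[0]-co[1]))
ro=onz("top",T([[122,343],[308,388],[278,503],[95,460]]),0.05); print("roller",ro.mean(0))
for a,b in((f[0],f[1]),(c[0],c[1]),(ro[0],ro[1]),(ro[3],ro[2])):
    d=a-b; print("yaw",np.degrees(np.arctan2(-d[0],d[1])))
# iterate on the ramp frame
from scipy.optimize import least_squares
a8=np.radians(8)
def w(p,s,y,n): # s along slope from home, n out of deck; p=x,y of home,z,yaw
    x=s*np.cos(a8)-n*np.sin(a8); z=s*np.sin(a8)+n*np.cos(a8)
    c,si=np.cos(p[3]),np.sin(p[3]); return [p[0]+c*x-si*y,p[1]+si*x+c*y,p[2]+z]
def res(p):
    t=[w(p,-.023,.048,.024),w(p,-.023,-.048,.024)]
    s=[w(p,-.118,.045,0),w(p,0,-.048,0),w(p,-.023,-.048,.024)]
    e1=proj("top",t)-T([[148,195],[358,245]])
    e2=proj("side",s)-S([[418,345],[245,150],[312,106]])
    # roller centre in top
    e3=proj("top",[w(p,-.118,0,0)])-[T([200,424])]
    return np.r_[e1.ravel(),e2.ravel(),e3.ravel()]
r=least_squares(res,[.6,-.1,.065,-.2]); print(r.x,np.degrees(r.x[3]),r.fun.round(1))
p=r.x
for n,q in (("start",(-.118,0,0)),("home",(0,0,0))): print(n,w(p,*q))
```

```text
base front [[ 0.46602213 -0.04543171  0.005     ]
 [ 0.42997012 -0.17950941  0.005     ]] 0.13884011681549843
cheek inner [[ 0.58539818 -0.10172609  0.088     ]
 [ 0.56076142 -0.19308251  0.088     ]] 0.09462011246071747
cheek outer 0.11695857301749328
roller [ 0.48887931 -0.12350622  0.05      ]
yaw -15.050227398977809
yaw -15.092349386095977
yaw -15.129454168822692
yaw -14.61229778402801
[ 0.59946497 -0.15464256  0.06979802 -0.27986314] -16.034976710854124 [-0.3 -1.7  0.4 -0.5  1.  -1.   1.4  0.1 -0.7  1.6 -0.4  0.5]
start [np.float64(0.48715965914030407), np.float64(-0.12236531675072715), np.float64(0.053375593694315444)]
home [np.float64(0.5994649742007502), np.float64(-0.1546425554228396), np.float64(0.06979801960760317)]
```

Run:
```python
from h import *
def tri(a,b):
    (e1,d1),(e2,d2)=ray("top",a),ray("side",b); d1,d2=d1[0],d2[0]
    t=np.linalg.lstsq(np.c_[d1,-d2],e2-e1,rcond=None)[0]; p,q=e1+t[0]*d1,e2+t[1]*d2
    return ((p+q)/2).round(3), np.linalg.norm(p-q).round(4)
print("lamp head",tri([240,150],[225,232]))
print("lamp tip",tri([272,155],[250,240]))
print("tub top",onz("top",[281,168],.079))
for z in(.12,.2,.3): print(z,onz("top",[[272,150],[250,180]],z).round(3).tolist())
# move from now to pre-contact point, in tool axes
from plant import ctrl
s=ctrl.read_state(); R,p=s["eef_rot"],s["ee_pos"]
yaw=np.radians(-15.1); u=np.array([np.cos(yaw),np.sin(yaw),0])
st=np.array([.4875,-.123,.0]); t=st-u*.065; 
for z in(.22,.047): t[2]=z; print(t,(R.T@(t-p)*100).round(2), np.hypot(*t[:2]))
print(np.degrees(np.arctan2(R[1,0],R[0,0])))
```

```text
lamp head (array([0.643, 0.037, 0.142]), np.float64(0.012))
lamp tip (array([ 0.633, -0.012,  0.11 ]), np.float64(0.0343))
tub top [[ 0.63857395 -0.02207174  0.079     ]]
0.12 [[0.656, -0.011, 0.12], [0.606, 0.025, 0.12]]
0.2 [[0.627, -0.019, 0.2], [0.583, 0.014, 0.2]]
0.3 [[0.591, -0.028, 0.3], [0.553, -0.0, 0.3]]
[ 0.42474428 -0.10606721  0.22      ] [-43.74 -55.59   2.24] 0.4377875682620889
[ 0.42474428 -0.10606721  0.047     ] [-43.75 -55.56  19.54] 0.4377875682620889
163.56649587434774
```

>>> step_arm:
  plan:
    - [-4,-2.3,0,-0.13]
    - [-8,-4.6,0,-0.13]
    - [-12,-6.9,0,-0.13]
    - [-16,-9.2,0,-0.13]
    - [-20,-11.5,0,-0.13]
    - [-24,-13.8,0,-0.13]
    - [-28,-16.1,0,-0.13]
    - [-32,-18.4,0,-0.13]
    - [-36,-20.7,0,-0.13]
    - [-36.5,-23.5,0,-0.13]
  hand: -0.1

```text
clock: 1.35
ee_pos: [0.4488, 0.2214, 0.2419]
eef_rot: [[-0.965, 0.263, 0.001], [0.263, 0.965, -0.0], [-0.001, 0.0, -1.0]]
wrist_force: [-1.1, -0.2, 0.5]
finger_gap: 0.451
finger_force: 0.0
```

```bash
cat > g.py <<'E'
from h import *
from plant import ctrl
s=ctrl.read_state(); R,p=s["eef_rot"],s["ee_pos"]
yaw=np.radians(-15.1); u=np.array([np.cos(yaw),np.sin(yaw),0])
st=np.array([.4875,-.123,.0]); t=st-u*.065
for z in(.2,.047): t[2]=z; print(t,(R.T@(t-p)*100).round(2))
v=np.array([-u[1],u[0],0]); print("p",p.round(4),"along",((p-st)@u).round(4),"across",((p-st)@v).round(4),"tool x yaw",np.degrees(np.arctan2(R[1,0],R[0,0])).round(2),"gap",s["finger_gap"],s["wrist_force"].round(2),s["clock"])
E
python3 g.py
```

```text
[ 0.42474428 -0.10606721  0.2       ] [ -6.29 -32.23   4.2 ]
[ 0.42474428 -0.10606721  0.047     ] [ -6.27 -32.23  19.5 ]
p [0.4488 0.2214 0.2419] along -0.1271 across 0.3225 tool x yaw 164.76 gap 0.450591360193981 [-1.11 -0.24  0.46] 1.35
```

>>> step_arm:
  plan:
    - [-0.8,-4,0.4,0]
    - [-1.6,-8,0.8,0]
    - [-2.4,-12,1.2,0]
    - [-3.2,-16,1.6,0]
    - [-4,-20,2,0]
    - [-4.8,-24,2.4,0]
    - [-5.6,-28,3,0]
    - [-6.2,-31,4,0]
    - [-6.3,-32,4.5,0]
    - [-6.3,-32,4.5,0]

```text
clock: 2.6
ee_pos: [0.423, -0.1024, 0.1968]
eef_rot: [[-0.965, 0.262, -0.001], [0.262, 0.965, 0.001], [0.002, 0.001, -1.0]]
wrist_force: [-0.1, 0.3, 0.3]
finger_gap: 0.447
finger_force: 0.0
```

```bash
python3 g.py
```

```text
[ 0.42474428 -0.10606721  0.2       ] [-0.27 -0.31 -0.32]
[ 0.42474428 -0.10606721  0.047     ] [-0.29 -0.32 14.98]
p [ 0.423  -0.1024  0.1968] along -0.0677 across 0.0031 tool x yaw 164.78 gap 0.44716884366961424 [-0.1   0.28  0.3 ] 2.6
```

Lined up behind the foot; next is a straight descent, stopping a little high, then a look.

>>> step_arm:
  plan:
    - [0,-0.3,2,0]
    - [0,-0.3,4.5,0]
    - [0,-0.3,7,0]
    - [0,-0.3,9.5,0]
    - [0,-0.3,11.5,0]
    - [0,-0.3,13,0]
    - [0,-0.3,14.2,0]
    - [0,-0.3,14.8,0]
    - [0,-0.3,15,0]
    - [0,-0.3,15,0]

```text
clock: 3.85
ee_pos: [0.4231, -0.1054, 0.0475]
eef_rot: [[-0.965, 0.261, 0.0], [0.261, 0.965, -0.0], [-0.001, 0.0, -1.0]]
wrist_force: [0.8, -0.2, 0.7]
finger_gap: 0.444
finger_force: 0.0
```

```bash
python3 g.py
python3 - <<'E'
from plant import read_camera
import cv2,numpy as np
a=read_camera("top")[145:320,270:430,::-1]; b=read_camera("side")[160:300,220:400,::-1]
cv2.imwrite("pics/d.png",np.hstack([cv2.resize(a,(457,500),interpolation=2),cv2.resize(b,(343*1,267),interpolation=2) if 0 else cv2.resize(b,(343,500*1),interpolation=2)]) if 0 else cv2.resize(b,None,fx=4,fy=4,interpolation=2))
E
```

```text
[ 0.42474428 -0.10606721  0.2       ] [ -0.19  -0.02 -15.25]
[ 0.42474428 -0.10606721  0.047     ] [-0.18 -0.02  0.05]
p [ 0.4231 -0.1054  0.0475] along -0.0668 across 0.0002 tool x yaw 164.87 gap 0.44415940205321813 [ 0.8  -0.2   0.74] 3.85
```

View pics/d.png

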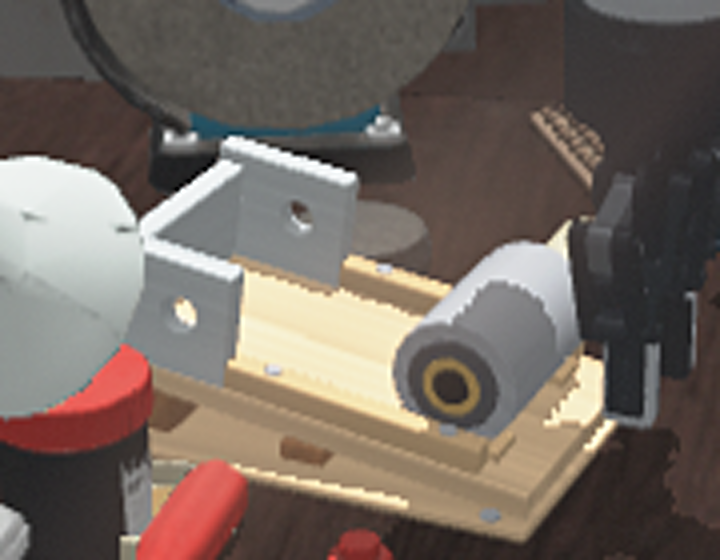

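The side view shows the two fingers on the roller's downhill side, inside the rails and clear of it. The near tip is at crop (632,420), and the bore is at (450,385). I'm checking the tip height and moving closer.

Run:
```python
from h import *
e,d=ray("side",[[632/4+220,420/4+160]]); d=d[0]
yaw=np.radians(-15.1); v=np.array([-np.sin(yaw),np.cos(yaw),0]); P=np.array([.4231,-.1054,0])
for a in(.018,.024,.03):
    t=(a-(e-P)@v)/(d@v); print(a,(e+t*d).round(4))
```

```text
0.018 [ 0.4282 -0.0881  0.036 ]
0.024 [ 0.4278 -0.0818  0.0394]
0.03 [ 0.4274 -0.0755  0.0429]
```

>>> step_arm:
  plan:
    - [-0.4,0,0,0]
    - [-0.8,0,0,0]
    - [-1.2,0,0,0]
    - [-1.5,0,0,0]
    - [-1.8,0,0,0]
    - [-2.0,0,0,0]
    - [-2.1,0,0,0]
    - [-2.2,0,0,0]
    - [-2.3,0,0,0]
    - [-2.4,0,0,0]

```text
clock: 5.2
ee_pos: [0.4459, -0.1116, 0.0473]
eef_rot: [[-0.965, 0.261, -0.0], [0.261, 0.965, 0.0], [0.0, 0.0, -1.0]]
wrist_force: [-0.3, 0.1, 0.3]
finger_gap: 0.451
finger_force: 0.0
```

```bash
python3 g.py
```

```text
[ 0.42474428 -0.10606721  0.2       ] [  2.19  -0.02 -15.27]
[ 0.42474428 -0.10606721  0.047     ] [ 2.19 -0.02  0.03]
p [ 0.4459 -0.1116  0.0473] along -0.0431 across 0.0001 tool x yaw 164.87 gap 0.4505834934119837 [-0.33  0.09  0.31] 5.2
```

>>> step_arm:
  plan:
    - [-0.05,0,0,0]
    - [-0.13,0,0,0]
    - [-0.22,0,0,0]
    - [-0.32,0,0,0]
    - [-0.44,0,-0.01,0]
    - [-0.58,0,-0.03,0]
    - [-0.74,0,-0.05,0]
    - [-0.92,0,-0.08,0]
    - [-1.12,0,-0.11,0]
    - [-1.32,0,-0.14,0]

```text
clock: 6.45
ee_pos: [0.4587, -0.1151, 0.0487]
eef_rot: [[-0.965, 0.261, -0.0], [0.261, 0.965, 0.0], [0.0, -0.0, -1.0]]
wrist_force: [-1.3, 0.3, 1.1]
finger_gap: 0.449
finger_force: 1.0
```

>>> step_arm:
  plan:
    - [-0.2,0,-0.03,0]
    - [-0.4,0,-0.06,0]
    - [-0.6,0,-0.08,0]
    - [-0.8,0,-0.11,0]
    - [-1.0,0,-0.14,0]
    - [-1.2,0,-0.17,0]
    - [-1.4,0,-0.2,0]
    - [-1.6,0,-0.22,0]
    - [-1.8,0,-0.25,0]
    - [-2.0,0,-0.28,0]

```text
clock: 7.7
ee_pos: [0.4781, -0.1204, 0.0515]
eef_rot: [[-0.965, 0.261, -0.0], [0.261, 0.965, -0.0], [0.0, -0.0, -1.0]]
wrist_force: [-2.4, 0.5, 0.9]
finger_gap: 0.454
finger_force: 1.0
```

```bash
python3 g.py
python3 - <<'E'
from plant import read_camera
import cv2
cv2.imwrite("pics/e.png",cv2.resize(read_camera("side")[160:300,220:400,::-1],None,fx=4,fy=4,interpolation=2))
E
```

```text
[ 0.42474428 -0.10606721  0.2       ] [  5.53  -0.02 -14.85]
[ 0.42474428 -0.10606721  0.047     ] [ 5.53 -0.02  0.45]
p [ 0.4781 -0.1204  0.0515] along -0.0097 across 0.0001 tool x yaw 164.87 gap 0.45354747307268467 [-2.45  0.52  0.87] 7.7
```

View pics/e.png

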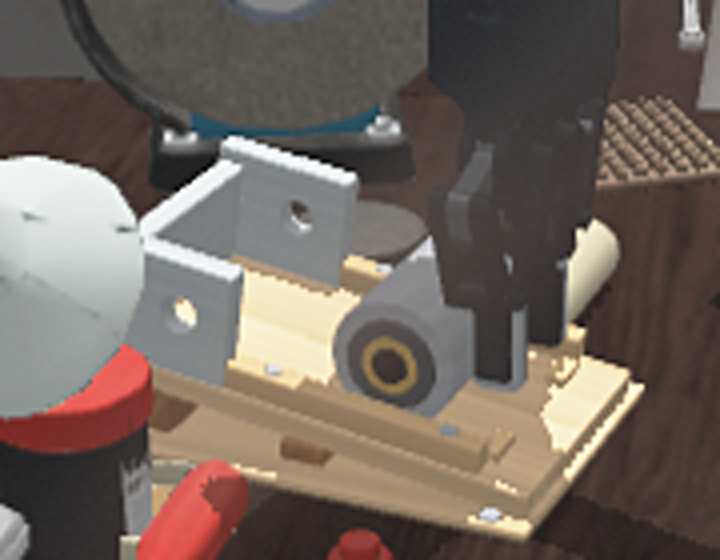

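The roller has rolled squarely up with the fingers behind it: the bore moved from (450,385) to (390,362). The force is about 2 N, so I'm carrying on.

>>> step_arm:
  plan:
    - [-0.2,0,-0.03,0]
    - [-0.4,0,-0.06,0]
    - [-0.6,0,-0.08,0]
    - [-0.8,0,-0.11,0]
    - [-1.0,0,-0.14,0]
    - [-1.2,0,-0.17,0]
    - [-1.4,0,-0.2,0]
    - [-1.6,0,-0.22,0]
    - [-1.8,0,-0.25,0]
    - [-2.0,0,-0.28,0]

```text
clock: 9.0
ee_pos: [0.4975, -0.1256, 0.0543]
eef_rot: [[-0.965, 0.261, 0.0], [0.261, 0.965, -0.0], [-0.0, -0.0, -1.0]]
wrist_force: [-1.1, -0.6, 0.4]
finger_gap: 0.448
finger_force: 1.0
```

>>> step_arm:
  plan:
    - [-0.2,0,-0.03,0]
    - [-0.4,0,-0.06,0]
    - [-0.6,0,-0.08,0]
    - [-0.8,0,-0.11,0]
    - [-1.0,0,-0.14,0]
    - [-1.2,0,-0.17,0]
    - [-1.4,0,-0.2,0]
    - [-1.6,0,-0.22,0]
    - [-1.8,0,-0.25,0]
    - [-2.0,0,-0.28,0]

```text
clock: 10.25
ee_pos: [0.5167, -0.1308, 0.0571]
eef_rot: [[-0.965, 0.261, -0.0], [0.261, 0.965, 0.0], [0.0, -0.0, -1.0]]
wrist_force: [-3.0, 0.3, 1.0]
finger_gap: 0.447
finger_force: 1.0
```

>>> step_arm:
  plan:
    - [-0.2,0,-0.03,0]
    - [-0.4,0,-0.06,0]
    - [-0.6,0,-0.08,0]
    - [-0.8,0,-0.11,0]
    - [-1.0,0,-0.14,0]
    - [-1.2,0,-0.17,0]
    - [-1.4,0,-0.2,0]
    - [-1.6,0,-0.22,0]
    - [-1.8,0,-0.25,0]
    - [-2.0,0,-0.28,0]

```text
clock: 11.5
ee_pos: [0.5361, -0.136, 0.0599]
eef_rot: [[-0.965, 0.261, 0.0], [0.261, 0.965, -0.0], [-0.0, 0.0, -1.0]]
wrist_force: [-2.3, 0.8, 1.1]
finger_gap: 0.453
finger_force: 1.0
```

```bash
python3 g.py
python3 - <<'E'
from plant import read_camera
import cv2
cv2.imwrite("pics/f.png",cv2.resize(read_camera("side")[160:300,220:400,::-1],None,fx=4,fy=4,interpolation=2))
E
```

```text
[ 0.42474428 -0.10606721  0.2       ] [ 11.53  -0.02 -14.01]
[ 0.42474428 -0.10606721  0.047     ] [11.53 -0.02  1.29]
p [ 0.5361 -0.136   0.0599] along 0.0503 across 0.0001 tool x yaw 164.87 gap 0.4533869617579496 [-2.3   0.76  1.1 ] 11.5
```

View pics/f.png

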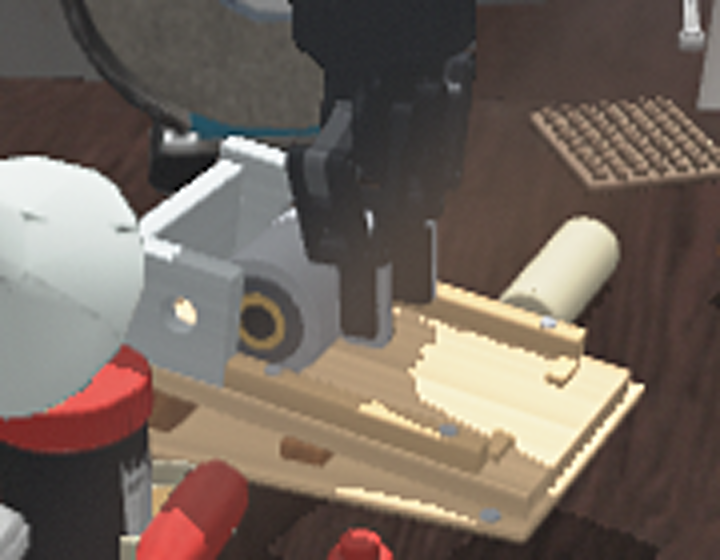

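The roller is entering between the cheeks, with its bore at crop (263,318) and the cheek hole at (183,311). The fingers sit well inside the cheeks. About 2.5–3 cm remain; I'll slow down at the end.

>>> step_arm:
  plan:
    - [-0.2,0,-0.03,0]
    - [-0.4,0,-0.06,0]
    - [-0.6,0,-0.08,0]
    - [-0.8,0,-0.11,0]
    - [-1.0,0,-0.14,0]
    - [-1.2,0,-0.17,0]
    - [-1.4,0,-0.2,0]
    - [-1.6,0,-0.22,0]
    - [-1.8,0,-0.25,0]
    - [-2.0,0,-0.28,0]

```text
clock: 12.8
ee_pos: [0.5554, -0.1412, 0.0627]
eef_rot: [[-0.965, 0.261, -0.0], [0.261, 0.965, -0.0], [0.0, -0.0, -1.0]]
wrist_force: [-1.3, 0.9, 0.3]
finger_gap: 0.447
finger_force: 1.0
```

>>> step_arm:
  plan:
    - [-0.1,0,-0.01,0]
    - [-0.18,0,-0.03,0]
    - [-0.25,0,-0.04,0]
    - [-0.31,0,-0.04,0]
    - [-0.37,0,-0.05,0]
    - [-0.42,0,-0.06,0]
    - [-0.47,0,-0.07,0]
    - [-0.52,0,-0.07,0]
    - [-0.56,0,-0.08,0]
    - [-0.6,0,-0.08,0]

```text
clock: 14.05
ee_pos: [0.5611, -0.1428, 0.0635]
eef_rot: [[-0.965, 0.261, -0.0], [0.261, 0.965, -0.0], [0.0, -0.0, -1.0]]
wrist_force: [-1.7, -0.1, 1.6]
finger_gap: 0.448
finger_force: 1.0
```

```bash
python3 g.py
```

```text
[ 0.42474428 -0.10606721  0.2       ] [ 14.12  -0.02 -13.65]
[ 0.42474428 -0.10606721  0.047     ] [ 1.412e+01 -1.000e-02  1.650e+00]
p [ 0.5611 -0.1428  0.0635] along 0.0762 across 0.0001 tool x yaw 164.87 gap 0.44783799143417125 [-1.72 -0.15  1.58] 14.05
```

>>> step_arm:
  plan:
    - [-0.04,0,0,0]
    - [-0.08,0,-0.01,0]
    - [-0.12,0,-0.02,0]
    - [-0.16,0,-0.02,0]
    - [-0.2,0,-0.03,0]

```text
clock: 14.68
ee_pos: [0.563, -0.1433, 0.0638]
eef_rot: [[-0.965, 0.261, -0.0], [0.261, 0.965, 0.0], [0.0, -0.0, -1.0]]
wrist_force: [-1.5, 1.1, 1.2]
finger_gap: 0.45
finger_force: 1.0
```

>>> step_arm:
  plan:
    - [-0.03,0,0,0]
    - [-0.06,0,-0.01,0]
    - [-0.09,0,-0.01,0]
    - [-0.12,0,-0.02,0]
    - [-0.15,0,-0.02,0]

```text
clock: 15.3
ee_pos: [0.5644, -0.1437, 0.064]
eef_rot: [[-0.965, 0.261, -0.0], [0.261, 0.965, -0.0], [0.0, -0.0, -1.0]]
wrist_force: [-2.0, 0.9, 1.6]
finger_gap: 0.449
finger_force: 1.1
```

>>> step_arm:
  plan:
    - [-0.03,0,0,0]
    - [-0.06,0,-0.01,0]
    - [-0.09,0,-0.01,0]
    - [-0.12,0,-0.02,0]
    - [-0.15,0,-0.02,0]

```text
clock: 15.92
ee_pos: [0.5648, -0.1438, 0.064]
eef_rot: [[-0.965, 0.261, -0.002], [0.261, 0.965, 0.001], [0.002, -0.0, -1.0]]
wrist_force: [-5.5, 0.1, 1.3]
finger_gap: 0.449
finger_force: 2.7
```

```bash
python3 g.py|tail -1
python3 - <<'E'
from plant import read_camera
import cv2,numpy as np
b=read_camera("side")[190:270,240:340,::-1]; a=read_camera("top")[150:250,300:425,::-1]
cv2.imwrite("pics/i.png",np.vstack([cv2.resize(b,(400*1,320),interpolation=2),cv2.resize(a,(400,280),interpolation=2)]))
E
```

```text
p [ 0.5648 -0.1438  0.064 ] along 0.0801 across 0.0001 tool x yaw 164.87 gap 0.44907486315915707 [-5.47  0.06  1.32] 15.925
```

View pics/i.png

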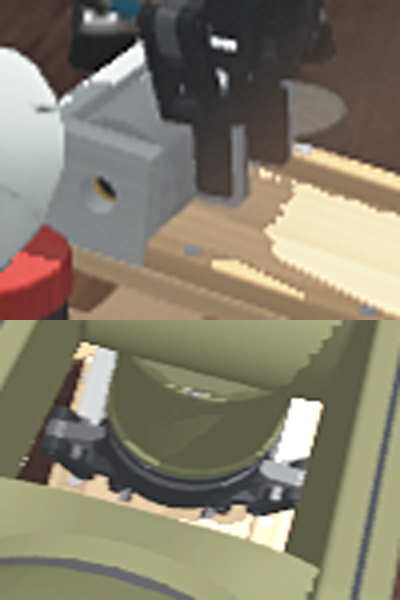

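Run:
```python
from h import *
from plant import read_camera
yaw=np.radians(-15.1); u=np.array([np.cos(yaw),np.sin(yaw),0]); v=np.array([-u[1],u[0],0]); st=np.array([.4875,-.123,0])
def hit(uv,y):
    e,d=ray("side",[uv]); d=d[0]; P=e+d*((y-(e-st)@v)/(d@v)); return ((P-st)@u).round(4),P[2].round(4)
for n,p in dict(d=(450,385),e=(390,362),f=(263,318)).items(): print(n,hit((p[0]/4+220-.4,p[1]/4+160-.4),.045))
print("near hole outer",hit((183/4+220-.4,311/4+160-.4),.058))
print("far hole inner",hit((300/4+220-.4,213/4+160-.4),-.048))
h=st+u*.1169+[0,0,.068]
print("expect bore px",proj("side",h+v*.045),"hole outer",proj("side",h+v*.058))
b=read_camera("side")[225:251,252:282,::-1]
cv2.imwrite("pics/j.png",cv2.resize(b,None,fx=16,fy=16,interpolation=cv2.INTER_CUBIC))
```

```text
d (np.float64(0.0029), np.float64(0.0515))
e (np.float64(0.0295), np.float64(0.0566))
f (np.float64(0.0871), np.float64(0.0655))
near hole outer (np.float64(0.1174), np.float64(0.0688))
far hole inner (np.float64(0.1165), np.float64(0.0705))
expect bore px [[269.44819099 234.70334226]] hole outer [[265.65716378 237.82934808]]
```

View pics/j.png

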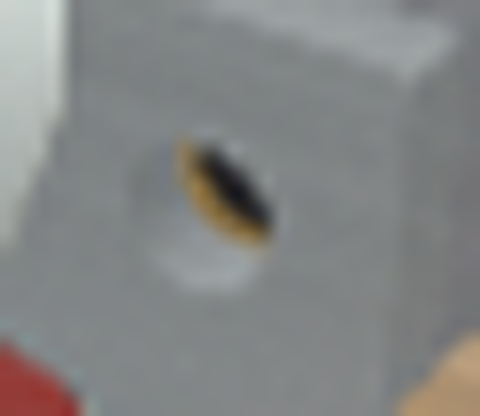

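The brass ring and dark bore show at the upper right of the near hole at crop (230,190). That is where the inset roller end should appear when the roller is home. The travel also comes to 0.117 m, which matches the hole. I'll do a short hold to check that the push is steady.

>>> step_arm:
  plan:
    - [0,0,0,0]
    - [0,0,0,0]
    - [0,0,0,0]
    - [0,0,0,0]
    - [0,0,0,0]
    - [0,0,0,0]

```text
clock: 16.82
ee_pos: [0.5648, -0.1438, 0.064]
eef_rot: [[-0.965, 0.261, -0.002], [0.261, 0.965, 0.001], [0.002, 0.0, -1.0]]
wrist_force: [-5.6, 0.3, 2.2]
finger_gap: 0.447
finger_force: 2.5
```

Steady at about 5.5 N.

```bash
python3 -c "
from plant import job_done
print(job_done())"
```

```text
the job is handed in; nothing more can be done
None
```

The steel roller was pushed slowly up the ramp and handed in at 16.8 s, fully home against the stop by camera check and by the rise in force, with the fingers still holding it from the downhill side at about 5.5 N.

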